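Draw the yellow safe's bolt with the hooked rod

TASK

Pick up the red-handled hooked rod, reach its hook under the clear splash shield behind the upright post of the yellow-knobbed bolt, and pull that bolt all the way out towards the front. Work the bolt with the hook only, keeping the robot off it, and leave the blue-knobbed bolt shut. Then lay the hooked rod back down flat on the bench and let go of it.

Things in the scene. Friction and masses are not known exactly. Their poses are not given: they have to be found in the camera images.
- rod_handle (a point): Centre of the red handle of the loose hooked rod (0.2 kg), lying on the bench left or right of the shield. The handle is a box 90 mm long (own x), 20 wide (own y), 30 tall (own z, up): this point is 15 mm above the bench. An 8 mm steel rod runs ahead (+x) from it at this height. A straight rod with a grey handle lies on the other side and is not needed.
- rod_hook (a point): Middle of the hook leg of that rod, same axes: 210 mm ahead (+x) and 21 mm left (+y) of the handle's centre, same height. At 210 mm the 8 mm rod bends square to the left into a straight leg along own +y that reaches 46 mm from the rod's axis; rod and leg lie in one level plane.
- yellow_post (a point): Point on the axis of the yellow bolt's upright post, 55 mm above the bench; moves with the bolt. Post 12 mm in diameter, bare from 30 to 76 mm above the bench, topped by a 20 mm yellow ball (top at 96 mm). Own x points inward, away from the front; the bolt is pulled along -x. Below 30 mm is its track, 42 mm wide. The blue bolt is alike, 150 mm to one side (own y).
- shield: Fixed clear shield over both bolts; origin on the bench midway between the shut posts (own y = +-75 mm), own x inward. Roof underside 150 mm above the bench, 6 mm thick, with a 44 mm wide sight slot over each bolt; open front edge 90 mm in front of the shut posts (x = -90 mm); side walls at y = +-150 mm. Behind the shut posts: catch blocks 34 mm high from x = 43 mm, safes 105 mm high from x = 63 mm.
- yellow_bolt (a joint): Travel of the yellow-knobbed bolt in m: 0 shut, 0.050 fully pulled out to the front (end stop). It starts between 0 and 0.008, slides against 3 N of friction and stays where it is left.
- blue_bolt (a joint): Travel of the blue-knobbed bolt in m, measured alike; starts between 0 and 0.008 and must stay shut.

How it is judged:
On the way:
1. the yellow bolt is pulled out by 38 mm or more with the hook at its post (hook leg's middle within 45 mm of the post, seen from above) (value of joint yellow_bolt above 0.038 m and horizontal distance between rod_hook and yellow_post below 0.045 m), for 0.1 s.
At the end, for the whole second after the job is handed in: The yellow bolt is out by at least 38 of its 50 mm, the blue bolt by no more than 18 mm, and the hooked rod lies flat on the bench: handle centre below 27 mm, its top up within 10 degrees (value of joint yellow_bolt above 0.038 m and value of joint blue_bolt below 0.018 m and height (world z) of rod_handle below 0.027 m and angle between rod_handle's own z axis and vertical below 0.175 rad); the robot touches nothing.
It fails at once if the robot itself touches the yellow bolt (over 1 N) (contact force between any of the arm, the fingers and yellow_bolt above 1 N).
It fails at once if the blue bolt is pulled out past 18 mm (value of joint blue_bolt above 0.018 m).
It also fails if it takes over 59 s, if anything falls off the work surface, if the arm or the gripper's body presses on something with over 40 N, if the wrist force passes 120 N, or if a joint passes its speed limit or range.

ROBOT

A 6-joint arm with a two-finger parallel gripper is mounted at the origin on the work surface. World frame = base frame: x ahead of the robot, y to its left, z up, the work surface at z = 0. Lengths are in m, angles in rad, forces in N, time in s.
With the tool pointing down it reaches from about 0.35 to 0.975 m from the base axis. Payload 4.9 kg.
Tool frame: the origin (TCP) lies midway between the tips of the shut fingers; the grasp point (between the pads) lies ctrl.grip_depth behind it (ctrl.grip_depth is the distance from the TCP to the grasp point, in m); y points along the fingers, z is the direction in which the jaws open and shut, and the axes are right-handed (so a half turn about y gives the same grasp; the last joint's range is limited). The gripper opens to 85 mm and grips with 20 to 120 N. Pads are 22 mm wide; open, the fingers measure 114 mm over their backs; the gripper's body (76 mm by 85 mm) begins 54 mm behind the grasp point. The pads swing forward as they close: fully open they stand 13 mm farther back than shut.
Start: joints at [1.098, 0.053, 1.613, -0, 1.476, -0.119], TCP at [0.217, 0.586, 0.231] pointing down, gripper open.
Joint ranges: [-3.01, 3.01], [-1.01, 2.22], [0.06, 2.58], [-1.02, 4.17], [0.09, 2.62], [-3.14, 3.14]. Speed limits (rad/s): [2.57, 2.57, 3.14, 3.14, 3.14, 3.14].

INTERFACE

Orientations are given as a rotation vector (axis times angle).
In Python, from station import ctrl gives the robot as it stands.
- The arm moves only by the tool jog_arm, never from a script. Its argument "moves" is a list of rows, each a list of 6 numbers: the shift along the tool's x, y, z in mm, then the turn, a rotation vector about the tool's x, y, z in rad. In form: [[x, y, z, wx, wy, wz], ...]. A call has 1 to 12 rows; each row shifts and turns the commanded pose from where the row before left it, along the tool's axes as they then stand; what a row does not reach is not made up. A row lasts 1/10 s, in which the tool goes at most 50 mm and 8.59 degrees, less where a joint would pass 70% of its speed; a pose out of reach is approached as far as the arm can. A call is refused whole if a number of a shift passes 50 or a number of a turn 0.15, either way. A call with a gripper value outside its range is refused whole. "grip" is the finger opening in mm, from 0 to 85.4, set as the call begins (left out, the last holds). The fingers move at their own pace and stop on an object; "grip_force" is the grip in N (left out, the last holds). Time passes only in rows, so rows that do not move let the fingers close. It gives the time, the measured TCP pose, the force and the opening at its end, in the units of the state.
- ctrl.get_obs(): the state, without advancing time (a new reading comes with each control period).
- ctrl.get_image(name): name is "side" or "top"; returns the picture (420x560x3 uint8, red, green, blue); there is no depth.
- ctrl.camera_params(name): a dict with "fx", "fy", "cx", "cy" (pixels), "D" ([k1, k2, p1, p2, k3] as OpenCV has them; the pictures are not rectified), "pose" (4x4, takes a point from camera to world coordinates). Camera axes: x right, y up, looking along -z (the intrinsics and any distortion apply to the point x, -y, -z); pixel columns grow to the right and rows downward; lengths in m; the calibration is good to about 2 mm. A picture is of the moment at which its call begins. camera_params takes no time and is no camera call.
- ctrl.finish_job(): hands the job in, once; it reports no verdict.
The state is a dict: "t": time; "q": joint angles; "dq": joint speeds; "effort": joint torques, N m; "tool_pos": TCP position; "tool_rot": TCP orientation; "contact_force": force on the tool from outside, world axes, zero at the start; "wrist_torque": the same for the moment, N m; "opening": finger opening in m.
Only numpy, scipy, OpenCV 4.12 (cv2) and the standard library are available. Lean on these libraries where they do the work, as an engineer would, in place of code of your own. Each camera call takes 0.05 s, during which the arm holds its last target. There are 200 camera calls.

## Working session

There is one attempt and no reset: what is moved stays moved. The work goes in short steps, Python scripts to look and compute and a tool call to move; the robot and the scene stay as the last step left them, time stands still between calls to the robot, and variables do not carry over. Pictures are saved under pics/ and viewed, about 8 in all and at most 12, crops included, and the job is handed in when it is done.

Besides the shell and the picture viewer there is one more tool, called after "Emit:" by a JSON object that holds its "api" and its "payload", one argument or row to a line. jog_arm: Moves the arm, as the interface text tells. Its arguments: {"type":"object","properties":{"moves":{"type":"array","items":{"type":"array","items":{"type":"number"}}},"grip":{"type":"number"},"grip_force":{"type":"number"}},"required":["moves"]}

```bash
mkdir -p pics; ls; python3 - <<'E'
from station import ctrl
import cv2,numpy as np
np.set_printoptions(precision=4,suppress=True)
print(ctrl.get_obs(),ctrl.grip_depth)
for n in("top","side"):
    im=ctrl.get_image(n);cv2.imwrite(f"pics/{n}0.png",im[:,:,::-1]);print(n,ctrl.camera_params(n))
E
```

```text
pics
{'t': 0.0, 'q': array([ 1.098 ,  0.0534,  1.6143,  0.    ,  1.476 , -0.119 ]), 'dq': array([-0.0003,  0.0006,  0.    ,  0.001 , -0.0005,  0.0009]), 'effort': array([ -0.0022, -39.3682, -37.0172,  -0.0003,   0.007 ,   0.    ]), 'tool_pos': array([0.2162, 0.5857, 0.2301]), 'tool_rot': array([-1.5549,  0.2782, -0.2772]), 'contact_force': array([ 0.4767, -1.5124, -0.29  ]), 'wrist_torque': array([-0.0074,  0.0031, -0.0331]), 'opening': 0.08557118282983385} 0.0187
top {'fx': 384.30152805200487, 'fy': 384.30152805200487, 'cx': 284.6787566868803, 'cy': 213.14909161757973, 'D': array([-0.0233,  0.    ,  0.    ,  0.    ,  0.    ]), 'pose': array([[ 0.0126,  0.996 , -0.0883,  0.4511],
       [-0.9999,  0.0135,  0.0101,  0.0093],
       [ 0.0112,  0.0882,  0.996 ,  1.1451],
       [ 0.    ,  0.    ,  0.    ,  1.    ]])}
side {'fx': 465.7647121388222, 'fy': 465.7647121388222, 'cx': 272.20994479530896, 'cy': 203.55648001625696, 'D': array([-0.104,  0.   ,  0.   ,  0.   ,  0.   ]), 'pose': array([[ 0.9722,  0.2213, -0.0766,  0.4565],
       [-0.2342,  0.9162, -0.3251, -0.3485],
       [-0.0017,  0.334 ,  0.9426,  1.1584],
       [ 0.    ,  0.    ,  0.    ,  1.    ]])}
```

View pics/top0.png

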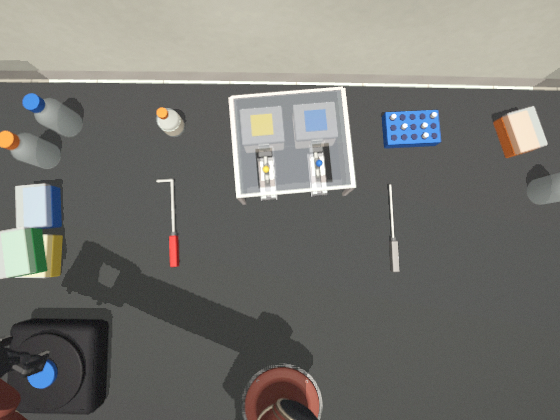

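View pics/side0.png

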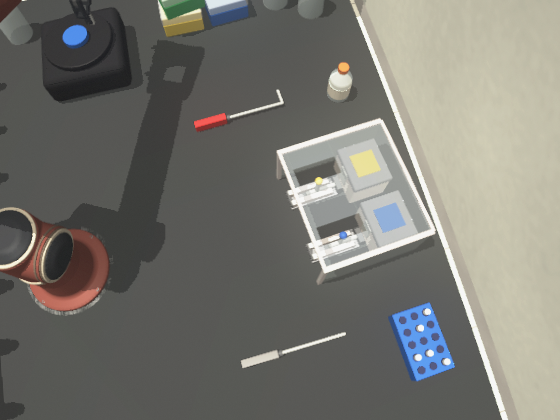

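Top view: the red handle is at about (174,250), its rod runs up to (172,181) and the hook leg points left to (158,181). The yellow knob is at (266,169) and the blue at (318,162); the shield's front edge is the lower rim. Side view: yellow ball (319,182), red handle (210,122).

```bash
cat > h.py <<'E'
import cv2,numpy as np
np.set_printoptions(precision=4,suppress=True)
from station import ctrl
from scipy.spatial.transform import Rotation as R
P={n:ctrl.camera_params(n) for n in("top","side")}
def ray(n,uv):
    p=P[n];K=np.array([[p["fx"],0,p["cx"]],[0,p["fy"],p["cy"]],[0,0,1]])
    u=cv2.undistortPoints(np.array([[uv]],float),K,p["D"])[0,0]
    return p["pose"][:3,3],p["pose"][:3,:3]@np.array([u[0],-u[1],-1])
def plane(n,uv,z):
    o,d=ray(n,uv);return o+d*(z-o[2])/d[2]
def tri(a,b):
    (o,d),(p,e)=ray("top",a),ray("side",b)
    s=np.linalg.lstsq(np.c_[d,-e],p-o,rcond=None)[0]
    A,B=o+d*s[0],p+e*s[1];return (A+B)/2,np.linalg.norm(A-B)
def blob(im,lo,hi,box):
    x0,y0,x1,y1=box;h=cv2.cvtColor(im,cv2.COLOR_RGB2HSV)[y0:y1,x0:x1]
    m=cv2.inRange(h,lo,hi);pts=np.argwhere(m)[:,::-1]+[x0,y0]
    return pts
def ax(r): return R.from_rotvec(r).as_matrix()
E
python3 - <<'E'
from h import *
t=cv2.imread("pics/top0.png")[:,:,::-1].copy();s=cv2.imread("pics/side0.png")[:,:,::-1].copy()
red=((0,150,60),(8,255,255))
for nm,im,b in(("top",t,(150,215,200,285)),("side",s,(185,100,240,140))):
    p=blob(im,*red,b);r=cv2.minAreaRect(p.astype(np.float32));c=cv2.boxPoints(r)
    print(nm,"red",len(p),p.mean(0),r);W=np.array([plane(nm,q,.03) for q in c]);print(W, plane(nm,r[0],.03))
w=((0,0,110),(179,60,255))
h=blob(t,*w,(150,172,182,236));print("rod px n",len(h));W=np.array([plane("top",q,.015) for q in h])
tipi=h[:,0].argmin();print("leg tip",W[tipi],"xmax",W[:,0].max())
m=(h[:,1]>188);print("rod fit",np.polyfit(W[m,0],W[m,1],1))
Y=((20,120,100),(35,255,255));B=((105,150,80),(125,255,255))
yt=blob(t,*Y,(255,158,278,180));ys=blob(s,*Y,(308,172,330,192))
bt=blob(t,*B,(308,152,330,172));bs=blob(s,*B,(334,226,354,244))
print("yellow",len(yt),len(ys),tri(yt.mean(0),ys.mean(0)));print("blue",len(bt),len(bs),tri(bt.mean(0),bs.mean(0)))
c=[t[80:210,220:365,::-1],s[110:285,265:445,::-1]]
o=np.hstack([cv2.resize(c[0],(400,359)),cv2.resize(c[1],(370,359))]);cv2.imwrite("pics/c1.png",o)
o=ctrl.get_obs();print(ax(o["tool_rot"]))
E
```

```text
top red 271 [173.5018 250.8376] ((173.5, 251.0), (30.0, 9.0), 90.0)
[[0.479  0.332  0.03  ]
 [0.4794 0.3059 0.03  ]
 [0.3933 0.3028 0.03  ]
 [0.3929 0.3287 0.03  ]] [0.436  0.3173 0.03  ]
side red 334 [210.1677 121.7335] ((210.1230926513672, 121.78462219238281), (10.349283218383789, 32.27573013305664), 74.74488067626953)
[[0.3928 0.3271 0.03  ]
 [0.4818 0.3327 0.03  ]
 [0.4829 0.2999 0.03  ]
 [0.3946 0.2945 0.03  ]] [0.4379 0.3134 0.03  ]
rod px n 261
leg tip [0.645  0.3815 0.015 ] xmax 0.651661263714588
rod fit [0.0661 0.2929]
yellow 32 11 (array([0.665 , 0.0524, 0.1068]), np.float64(0.0005946533344503177))
 ** On entry to DLASCL parameter number  4 had an illegal value
 ** On entry to DLASCL parameter number  4 had an illegal value
 ** On entry to DLASCL parameter number  4 had an illegal value
 ** On entry to DLASCL parameter number  4 had an illegal value
 ** On entry to DLASCL parameter number  5 had an illegal value
 ** On entry to DLASCL parameter number  4 had an illegal value<stdin>:14: RuntimeWarning: Mean of empty slice.
  ret = um.true_divide(
Traceback (most recent call last):
  File "h.py", line 14, in tri
    s=np.linalg.lstsq(np.c_[d,-e],p-o,rcond=None)[0]
      ~~~~~~~~~~~~~~~^^^^^^^^^^^^^^^^^^^^^^^^^^^^
numpy.linalg.LinAlgError: SVD did not converge in Linear Least Squares
```

```bash
python3 - <<'E'
from h import *
t=cv2.imread("pics/top0.png");s=cv2.imread("pics/side0.png")
c=[t[80:210,220:365],s[110:285,265:445]]
o=np.hstack([cv2.resize(c[0],(400,359),interpolation=2),cv2.resize(c[1],(370,359),interpolation=2)]);cv2.imwrite("pics/c1.png",o)
for n,im,b in(("top",t,(255,158,278,180)),("side",s,(308,172,330,192)),("top",t,(308,152,330,172)),("side",s,(334,226,354,244))):
    for lo,hi in(((18,90,60),(36,255,255)),((100,110,40),(128,255,255))):
        p=blob(im[:,:,::-1].copy(),lo,hi,b)
        if len(p)>5: print(n,len(p),p.mean(0),p.min(0),p.max(0),plane(n,p.mean(0),.086))
o=ctrl.get_obs();print(ax(o["tool_rot"]))
E
```

```text
top 36 [265.6111 168.8611] [263 166] [268 172] [0.6685 0.0534 0.086 ]
side 19 [317.6842 178.3158] [315 177] [321 180] [0.6696 0.0597 0.086 ]
top 30 [318.6    162.6667] [316 160] [321 166] [ 0.6884 -0.0948  0.086 ]
side 42 [342.7619 234.619 ] [340 231] [346 238] [ 0.6893 -0.0949  0.086 ]
[[ 0.9381 -0.0009  0.3465]
 [-0.3465 -0.0017  0.9381]
 [-0.0002 -1.     -0.0018]]
```

View pics/c1.png

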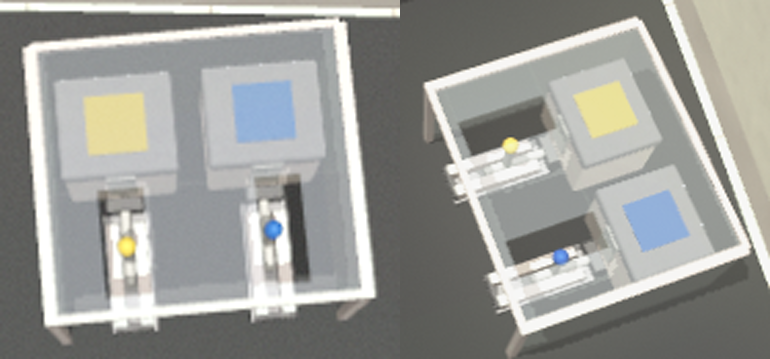

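Top-view crop: the yellow ball is at crop (126,245) and the blue at (273,229). The roof's front corners are at (50,322) and (370,292), so the shield yaw is about 0.10 rad. Both cameras agree on the blue post. For the yellow post, the top view gives (0.669, 0.053), and the 149.5 mm ball spacing confirms it. The rod handle is at (0.437, 0.321) with yaw 0.066, and the hook position agrees with 210/46 mm. Moving to above the handle.

Emit:
{"api": "jog_arm", "payload": {
  "moves": [
    [0,0,0,0,-0.14,0],
    [0,0,0,0,-0.14,0],
    [0,0,0,0,-0.14,0],
    [20,0,-28,0,0,0],
    [20,0,-28,0,0,0],
    [20,0,-28,0,0,0],
    [20,0,-28,0,0,0],
    [20,0,-28,0,0,0],
    [20,0,-28,0,0,0],
    [20,0,-28,0,0,0],
    [20,0,-28,0,0,0],
    [20,0,-28,0,0,0]
  ],
  "grip": 60
}}

```text
t: 1.3
tool_pos: [0.4132, 0.3454, 0.2308]
tool_rot: [-1.57, -0.052, 0.053]
contact_force: [0.6, -0.4, -0.5]
opening: 0.0599
```

Emit:
{"api": "jog_arm", "payload": {
  "moves": [
    [20,0,-28,0,0,0],
    [0,30,0,0,0,0],
    [0,30,0,0,0,0],
    [0,30,0,0,0,0],
    [0,30,0,0,0,0],
    [0,0,0,0,0,0],
    [0,0,0,0,0,0]
  ]
}}

```text
t: 2.0
tool_pos: [0.4342, 0.3199, 0.111]
tool_rot: [-1.571, -0.051, 0.053]
contact_force: [0.1, 0.1, 0.3]
opening: 0.0598
```

```bash
python3 - <<'E'
from h import *
o=ctrl.get_obs();M=ax(o["tool_rot"]);print(o["t"],o["tool_pos"],M,o["opening"])
print("yaw",np.arctan2(M[1,0],M[0,0]))
a=ctrl.get_image("top")[140:300,110:250,::-1];b=ctrl.get_image("side")[60:220,150:310,::-1]
cv2.imwrite("pics/c2.png",np.hstack([cv2.resize(a,(350,400)),cv2.resize(b,(400,400))]))
E
```

```text
2.0 [0.4342 0.3199 0.111 ] [[ 0.9978 -0.0014 -0.0662]
 [ 0.0662 -0.0007  0.9978]
 [-0.0014 -1.     -0.0006]] 0.059828292890120045
yaw 0.06621688362763135
```

View pics/c2.png

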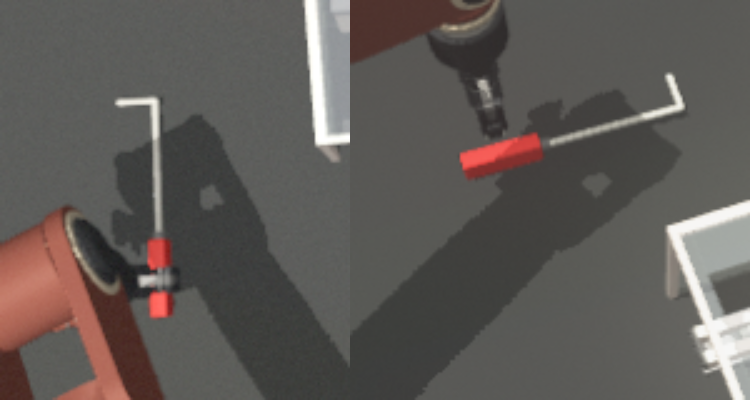

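The gripper straddles the red handle, with the fingers either side at crop (160,278). Descending and gripping.

Emit:
{"api": "jog_arm", "payload": {
  "moves": [
    [2,30,0,0,0,0],
    [0,30,0,0,0,0],
    [0,24,0,0,0,0],
    [0,12,0,0,0,0],
    [0,8,0,0,0,0],
    [0,0,0,0,0,0],
    [0,0,0,0,0,0]
  ]
}}

```text
t: 2.8
tool_pos: [0.4377, 0.3209, 0.0088]
tool_rot: [-1.569, -0.054, 0.05]
contact_force: [-0.7, 0.2, 0.8]
opening: 0.0604
```

Emit:
{"api": "jog_arm", "payload": {
  "moves": [
    [0,0,0,0,0,0],
    [0,0,0,0,0,0],
    [0,0,0,0,0,0],
    [0,0,0,0,0,0],
    [0,0,0,0,0,0],
    [0,0,0,0,0,0],
    [0,0,0,0,0,0],
    [0,0,0,0,0,0]
  ],
  "grip": 5,
  "grip_force": 70
}}

```text
t: 3.6
tool_pos: [0.4373, 0.3206, 0.0083]
tool_rot: [-1.57, -0.053, 0.051]
contact_force: [-0.7, -0.4, 6.1]
opening: 0.0184
```

Emit:
{"api": "jog_arm", "payload": {
  "moves": [
    [0,-10,0,0,0,0],
    [0,-15,0,0,0,0],
    [0,-15,0,0,0,0],
    [0,0,0,0,0,0],
    [0,0,0,0,0,0],
    [0,0,0,0,0,0]
  ]
}}

```text
t: 4.2
tool_pos: [0.4362, 0.32, 0.0468]
tool_rot: [-1.571, -0.051, 0.053]
contact_force: [0.3, -0.6, -2.2]
opening: 0.0184
```

```bash
python3 - <<'E'
from h import *
o=ctrl.get_obs();M=ax(o["tool_rot"]);print(o["t"],o["tool_pos"],np.arctan2(M[1,0],M[0,0]),o["opening"])
a=ctrl.get_image("top");b=ctrl.get_image("side")
cv2.imwrite("pics/c3.png",np.hstack([cv2.resize(a[140:300,110:250,::-1],(350,400)),cv2.resize(b[60:220,150:310,::-1],(400,400))]))
w=((0,0,110),(179,60,255))
h=blob(a,*w,(145,160,185,236));W=np.array([plane("top",q,.055) for q in h])
print(len(h),"tip",W[h[:,0].argmin()],"xmax",W[:,0].max());m=(W[:,0]>.49)&(W[:,0]<.62);print(np.polyfit(W[m,0],W[m,1],1))
E
```

```text
4.2 [0.4362 0.32   0.0468] 0.06615169027363912 0.01840804335174377
274 tip [0.5031 0.3853 0.055 ] xmax 0.650217503615357
[-0.0728  0.3723]
```

View pics/c3.png

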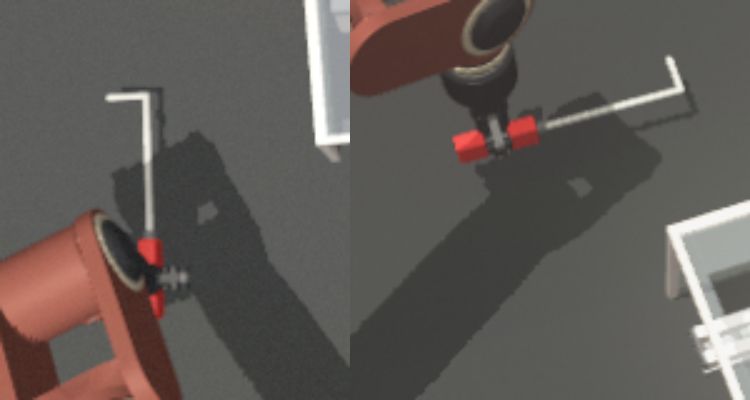

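The rod is held and level; rod height is about 0.054 and it has not slipped noticeably. Lifting over the shield, aligning yaw to 0.10, and moving to the front right.

Emit:
{"api": "jog_arm", "payload": {
  "moves": [
    [0,-20,0,0,-0.034,0],
    [0,-30,0,0,0,0],
    [0,-40,0,0,0,0],
    [0,-40,0,0,0,0],
    [0,-30,0,0,0,0],
    [0,-5,0,0,0,0],
    [0,0,0,0,0,0]
  ]
}}

```text
t: 5.0
tool_pos: [0.4368, 0.3204, 0.2124]
tool_rot: [-1.569, -0.079, 0.078]
contact_force: [0.0, -0.2, -2.6]
opening: 0.0189
```

Emit:
{"api": "jog_arm", "payload": {
  "moves": [
    [-10,0,-30,0,0,0],
    [-10,0,-30,0,0,0],
    [-10,0,-30,0,0,0],
    [-10,0,-30,0,0,0],
    [-10,0,-30,0,0,0],
    [-10,0,-30,0,0,0],
    [-10,0,-30,0,0,0],
    [-10,0,-30,0,0,0],
    [-10,0,-30,0,0,0],
    [-10,0,-30,0,0,0],
    [-10,0,-30,0,0,0],
    [-10,0,-30,0,0,0]
  ]
}}

```text
t: 6.2
tool_pos: [0.3514, -0.0506, 0.2088]
tool_rot: [-1.567, -0.075, 0.083]
contact_force: [0.8, 0.4, -2.7]
opening: 0.0187
```

Emit:
{"api": "jog_arm", "payload": {
  "moves": [
    [0,0,-30,0,0,0],
    [0,0,-30,0,0,0],
    [0,0,-20,0,0,0],
    [0,0,0,0,0,0],
    [0,0,0,0,0,0]
  ]
}}

```text
t: 6.7
tool_pos: [0.3602, -0.1289, 0.2097]
tool_rot: [-1.566, -0.075, 0.081]
contact_force: [-0.7, -0.5, -0.8]
opening: 0.0186
```

```bash
python3 - <<'E'
from h import *
o=ctrl.get_obs();M=ax(o["tool_rot"]);print(o["t"],o["tool_pos"],np.arctan2(M[1,0],M[0,0]),o["opening"])
a=ctrl.get_image("top");b=ctrl.get_image("side")
cv2.imwrite("pics/c4.png",np.hstack([cv2.resize(a[80:300,210:420,::-1],(382,400)),cv2.resize(b[110:360,200:450,::-1],(400,400))]))
E
```

```text
6.7 [ 0.3602 -0.1289  0.2097] 0.0992828983374779 0.0186344083341074
```

View pics/c4.png

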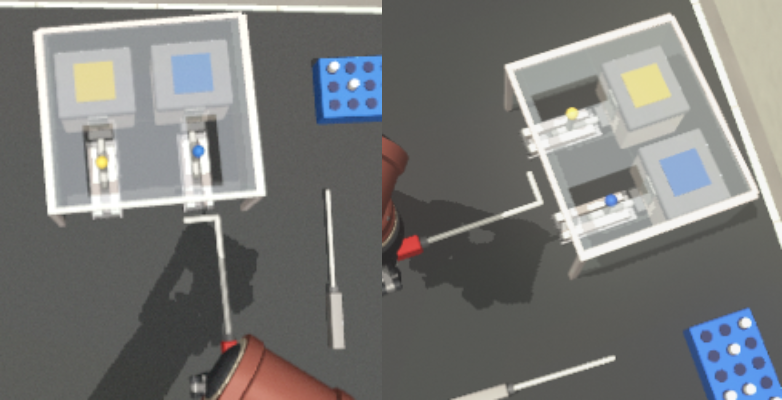

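The rod is aligned parallel to the shield sides, with the leg just in front of its front edge (crop leg (185–217,218)). Lowering, then going in diagonally.

Emit:
{"api": "jog_arm", "payload": {
  "moves": [
    [0,30,0,0,0,0],
    [0,40,0,0,0,0],
    [0,40,0,0,0,0],
    [0,30,0,0,0,0],
    [0,20,0,0,0,0],
    [0,2,0,0,0,0],
    [0,0,0,0,0,0],
    [0,0,0,0,0,0]
  ]
}}

```text
t: 7.6
tool_pos: [0.3624, -0.1298, 0.0519]
tool_rot: [-1.571, -0.081, 0.077]
contact_force: [-0.9, -0.2, -2.2]
opening: 0.0186
```

Emit:
{"api": "jog_arm", "payload": {
  "moves": [
    [10,0,11,0,0,0],
    [10,0,11,0,0,0],
    [10,0,11,0,0,0],
    [10,0,11,0,0,0],
    [10,0,11,0,0,0],
    [10,0,11,0,0,0],
    [10,0,11,0,0,0],
    [10,0,11,0,0,0],
    [0,0,0,0,0,0],
    [0,0,0,0,0,0]
  ]
}}

```text
t: 8.6
tool_pos: [0.4329, -0.0342, 0.0516]
tool_rot: [-1.57, -0.081, 0.078]
contact_force: [0.1, -0.3, -2.3]
opening: 0.0189
```

```bash
python3 - <<'E'
from h import *
o=ctrl.get_obs();M=ax(o["tool_rot"]);print(o["t"],o["tool_pos"],np.arctan2(M[1,0],M[0,0]),o["contact_force"])
xs=np.array([.995,.1,0]);ys=np.array([-.1,.995,0]);d=o["tool_pos"]-[.6685,.0534,0];print("rel",d@xs,d@ys)
a=ctrl.get_image("top");b=ctrl.get_image("side")
cv2.imwrite("pics/c5.png",np.hstack([cv2.resize(a[120:250,220:350,::-1],(400,400)),cv2.resize(b[150:280,250:380,::-1],(400,400))]))
E
```

```text
8.6 [ 0.4329 -0.0342  0.0516] 0.10116687074040415 [ 0.1499 -0.3317 -2.2745]
rel -0.2432225611716083 -0.06359902974751852
```

View pics/c5.png

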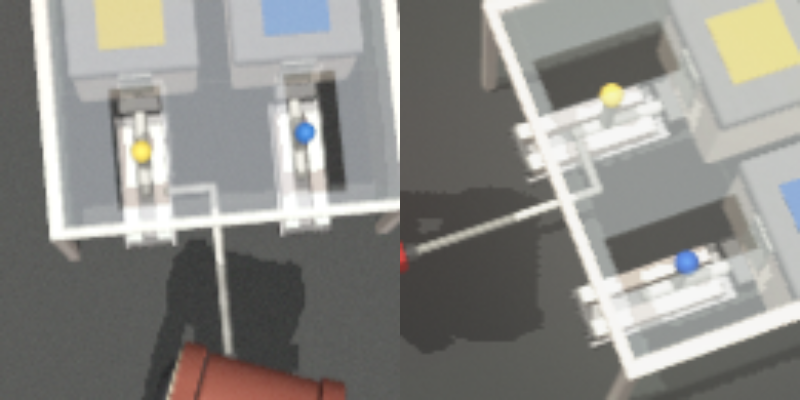

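The hook is under the roof in front of the yellow post. The leg tip is at crop (166,190) and the ball at (142,151), which matches the plan. Going forward past the post.

Emit:
{"api": "jog_arm", "payload": {
  "moves": [
    [8,1,0,0,0,0],
    [10,1,0,0,0,0],
    [10,1,0,0,0,0],
    [10,0,0,0,0,0],
    [10,0,0,0,0,0],
    [8,0,0,0,0,0],
    [0,0,0,0,0,0],
    [0,0,0,0,0,0]
  ]
}}

```text
t: 9.5
tool_pos: [0.4877, -0.0283, 0.0471]
tool_rot: [-1.569, -0.078, 0.079]
contact_force: [0.6, 0.9, -3.2]
opening: 0.0185
```

```bash
python3 - <<'E'
from h import *
o=ctrl.get_obs();M=ax(o["tool_rot"]);print(o["t"],o["tool_pos"],np.arctan2(M[1,0],M[0,0]),o["contact_force"])
xs=np.array([.995,.1,0]);ys=np.array([-.1,.995,0]);d=o["tool_pos"]-[.6685,.0534,0];print("rel",d@xs,d@ys)
a=ctrl.get_image("top");b=ctrl.get_image("side")
cv2.imwrite("pics/c6.png",np.hstack([cv2.resize(a[120:250,220:350,::-1],(400,400)),cv2.resize(b[150:280,250:380,::-1],(400,400))]))
E
```

```text
9.5 [ 0.4877 -0.0283  0.0471] 0.1004570574066181 [ 0.5886  0.876  -3.1649]
rel -0.1880758801431351 -0.06319244193732743
```

View pics/c6.png

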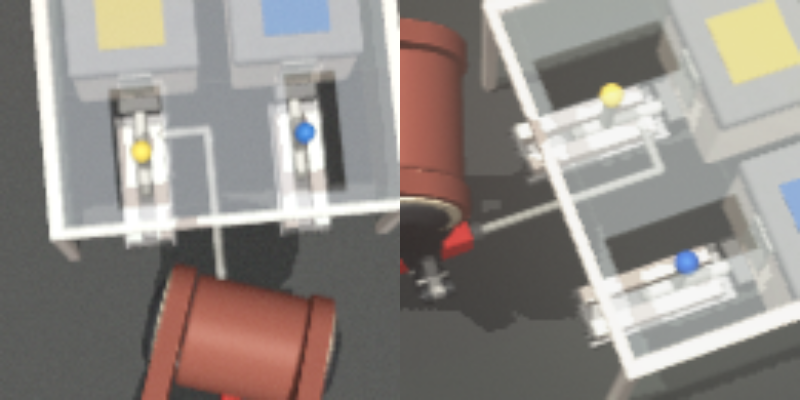

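The leg is behind the post line (leg at crop y 132, ball at y 151) and clear to the right. Sliding left, then pulling.

Emit:
{"api": "jog_arm", "payload": {
  "moves": [
    [0,0,10,0,0,0],
    [0,0,10,0,0,0],
    [0,0,10,0,0,0],
    [0,0,8,0,0,0],
    [0,0,4,0,0,0],
    [0,0,0,0,0,0],
    [0,0,0,0,0,0]
  ]
}}

```text
t: 10.3
tool_pos: [0.4836, 0.0135, 0.0473]
tool_rot: [-1.57, -0.079, 0.079]
contact_force: [-0.4, -0.2, -1.7]
opening: 0.0185
```

Emit:
{"api": "jog_arm", "payload": {
  "moves": [
    [-5,0,0,0,0,0],
    [-5,0,0,0,0,0],
    [-5,0,0,0,0,0],
    [-5,0,0,0,0,0],
    [-5,0,0,0,0,0],
    [-5,0,0,0,0,0],
    [0,0,0,0,0,0]
  ]
}}

```text
t: 11.0
tool_pos: [0.453, 0.0103, 0.0472]
tool_rot: [-1.57, -0.078, 0.079]
contact_force: [0.6, -0.3, -2.2]
opening: 0.0187
```

Emit:
{"api": "jog_arm", "payload": {
  "moves": [
    [-4,0,0,0,0,0],
    [-4,0,0,0,0,0],
    [-4,0,0,0,0,0],
    [-4,0,0,0,0,0],
    [-4,0,0,0,0,0],
    [0,0,0,0,0,0],
    [0,0,0,0,0,0]
  ]
}}

```text
t: 11.7
tool_pos: [0.4331, 0.0084, 0.0471]
tool_rot: [-1.569, -0.078, 0.08]
contact_force: [1.0, -0.9, -2.2]
opening: 0.0184
```

```bash
python3 - <<'E'
from h import *
o=ctrl.get_obs();M=ax(o["tool_rot"]);print(o["t"],o["tool_pos"],np.arctan2(M[1,0],M[0,0]),o["contact_force"])
xs=np.array([.995,.1,0]);ys=np.array([-.1,.995,0]);d=o["tool_pos"]-[.6685,.0534,0];print("rel",d@xs,d@ys)
a=ctrl.get_image("top");b=ctrl.get_image("side")
p=blob(a,(18,90,60),(36,255,255),(255,158,278,200));print(len(p),plane("top",p.mean(0),.086))
cv2.imwrite("pics/c7.png",np.hstack([cv2.resize(a[120:250,220:350,::-1],(400,400)),cv2.resize(b[150:280,250:380,::-1],(400,400))]))
E
```

```text
11.7 [0.4331 0.0084 0.0471] 0.10032947248712316 [ 0.9783 -0.9327 -2.2187]
rel -0.23868472434377247 -0.02124029381712343
36 [0.6298 0.0496 0.086 ]
```

View pics/c7.png

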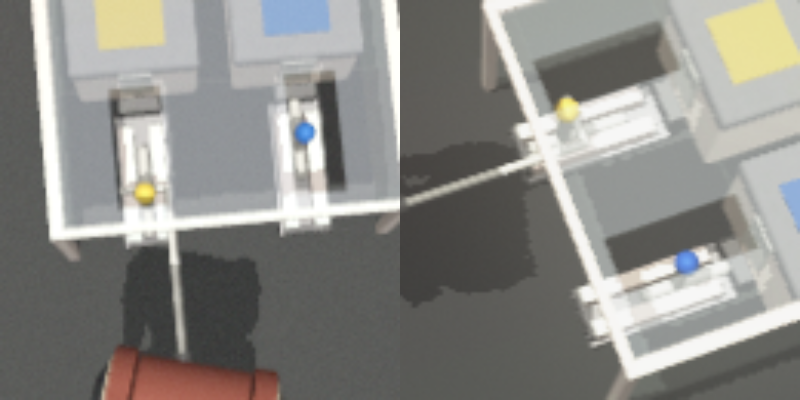

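The yellow ball has moved 39 mm outward (x 0.6685→0.6298) and the blue one is unmoved at (304,132). Continuing to the end stop in small steps.

Emit:
{"api": "jog_arm", "payload": {
  "moves": [
    [-2,0,0,0,0,0],
    [-1,0,0,0,0,0],
    [-1,0,0,0,0,0],
    [0,0,0,0,0,0],
    [0,0,0,0,0,0]
  ]
}}

```text
t: 12.3
tool_pos: [0.4298, 0.008, 0.0473]
tool_rot: [-1.569, -0.079, 0.079]
contact_force: [3.5, 0.4, -3.0]
opening: 0.0188
```

Emit:
{"api": "jog_arm", "payload": {
  "moves": [
    [-1,0,0,0,0,0],
    [-1,0,0,0,0,0],
    [-1,0,0,0,0,0],
    [0,0,0,0,0,0],
    [0,0,0,0,0,0]
  ]
}}

```text
t: 12.8
tool_pos: [0.4283, 0.0078, 0.048]
tool_rot: [-1.569, -0.082, 0.075]
contact_force: [8.8, 2.1, -4.0]
opening: 0.0186
```

Emit:
{"api": "jog_arm", "payload": {
  "moves": [
    [-1,0,0,0,0,0],
    [-1,0,0,0,0,0],
    [0,0,0,0,0,0],
    [0,0,0,0,0,0]
  ]
}}

```text
t: 13.2
tool_pos: [0.4282, 0.0077, 0.049]
tool_rot: [-1.569, -0.086, 0.072]
contact_force: [12.8, 3.0, -5.0]
opening: 0.0186
```

```bash
python3 - <<'E'
from h import *
o=ctrl.get_obs();d=o["tool_pos"]-[.6685,.0534,0];print(o["contact_force"],d[0]*.995+d[1]*.1)
a=ctrl.get_image("top")
p=blob(a,(18,90,60),(36,255,255),(255,158,278,200));print(len(p),plane("top",p.mean(0),.086))
p=blob(a,(100,110,40),(128,255,255),(308,152,330,185));print(len(p),plane("top",p.mean(0),.086))
E
```

```text
[12.7915  3.035  -5.0131] -0.24365074394204717
37 [0.6267 0.0492 0.086 ]
30 [ 0.6884 -0.0948  0.086 ]
```

The force climbs while the tool stands still, so the end stop is reached (42 mm moved plus the initial travel); blue is unmoved. Now easing forward, sliding right, and backing out.

Emit:
{"api": "jog_arm", "payload": {
  "moves": [
    [4,0,0,0,0,0],
    [4,0,0,0,0,0],
    [4,0,0,0,0,0],
    [0,0,0,0,0,0],
    [0,0,-10,0,0,0],
    [0,0,-10,0,0,0],
    [0,0,-10,0,0,0],
    [0,0,-10,0,0,0],
    [0,0,-7,0,0,0],
    [0,0,0,0,0,0],
    [0,0,0,0,0,0]
  ]
}}

```text
t: 14.35
tool_pos: [0.4414, -0.0383, 0.0473]
tool_rot: [-1.569, -0.078, 0.078]
contact_force: [-0.2, -0.0, -2.0]
opening: 0.0185
```

```bash
python3 - <<'E'
from h import *
o=ctrl.get_obs();M=ax(o["tool_rot"]);print(o["t"],o["tool_pos"],np.arctan2(M[1,0],M[0,0]),o["contact_force"])
xs=np.array([.995,.1,0]);ys=np.array([-.1,.995,0]);d=o["tool_pos"]-[.6685,.0534,0];print("rel",d@xs,d@ys)
a=ctrl.get_image("top");b=ctrl.get_image("side")
p=blob(a,(18,90,60),(36,255,255),(255,158,278,200));print(len(p),plane("top",p.mean(0),.086))
cv2.imwrite("pics/c8.png",np.hstack([cv2.resize(a[120:250,220:350,::-1],(400,400)),cv2.resize(b[150:280,250:380,::-1],(400,400))]))
E
```

```text
14.35 [ 0.4414 -0.0383  0.0473] 0.09950325848584443 [-0.1632 -0.0168 -2.0283]
rel -0.23511699613439527 -0.0684948921942466
35 [0.627  0.0495 0.086 ]
```

View pics/c8.png

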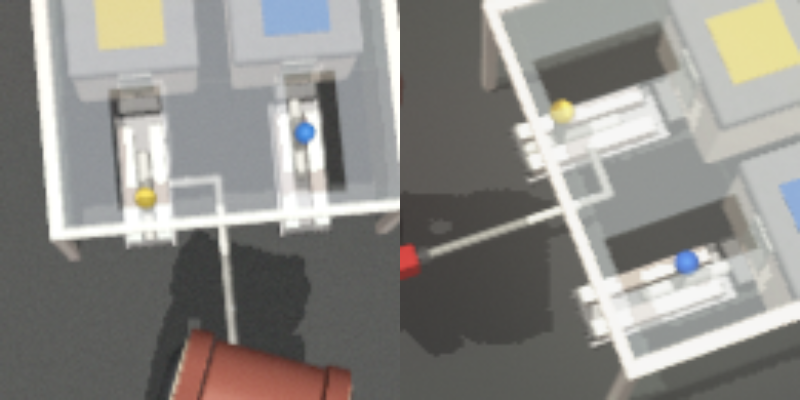

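The hook has cleared the post to the right (tip (170,183), ball (145,197)), and the bolt stays out. Backing out, lifting, and returning over the shield to the rod's original spot.

Emit:
{"api": "jog_arm", "payload": {
  "moves": [
    [-8,0,-9,0,0,0],
    [-10,0,-9,0,0,0],
    [-10,0,-9,0,0,0],
    [-10,0,-9,0,0,0],
    [-10,0,-9,0,0,0],
    [-10,0,-9,0,0,0],
    [-10,0,-9,0,0,0],
    [-10,0,-9,0,0,0],
    [-10,0,-9,0,0,0],
    [0,0,0,0,0,0],
    [0,0,0,0,0,0]
  ]
}}

```text
t: 15.55
tool_pos: [0.3616, -0.1278, 0.0473]
tool_rot: [-1.569, -0.078, 0.077]
contact_force: [0.3, 0.1, -1.7]
opening: 0.0186
```

Emit:
{"api": "jog_arm", "payload": {
  "moves": [
    [0,-20,0,0,0,0],
    [0,-40,0,0,0,0],
    [0,-40,0,0,0,0],
    [0,-40,0,0,0,0],
    [0,-22,0,0,0,0],
    [0,0,0,0,0,0],
    [0,0,0,0,0,0]
  ]
}}

```text
t: 16.25
tool_pos: [0.3619, -0.1271, 0.2086]
tool_rot: [-1.569, -0.079, 0.079]
contact_force: [0.0, -0.9, -2.3]
opening: 0.0186
```

Emit:
{"api": "jog_arm", "payload": {
  "moves": [
    [8,0,30,0,0,0],
    [8,0,30,0,0,0],
    [8,0,30,0,0,0],
    [8,0,30,0,0,0],
    [8,0,30,0,0,0],
    [8,0,30,0,0,0],
    [8,0,30,0,0,0],
    [8,0,30,0,0,0],
    [8,0,30,0,0,0],
    [8,0,30,0,0,0],
    [8,0,30,0,0,0],
    [8,0,30,0,0,0]
  ]
}}

```text
t: 17.45
tool_pos: [0.4199, 0.2413, 0.2057]
tool_rot: [-1.571, -0.075, 0.083]
contact_force: [-0.5, -0.5, -2.4]
opening: 0.0187
```

Emit:
{"api": "jog_arm", "payload": {
  "moves": [
    [8,0,30,0,0,0],
    [8,0,30,0,0,0],
    [8,0,20,0,0,0],
    [0,0,0,0,0,0],
    [0,0,0,0,0,0],
    [0,0,0,0,0,0]
  ]
}}

```text
t: 18.05
tool_pos: [0.4366, 0.3214, 0.2075]
tool_rot: [-1.571, -0.076, 0.08]
contact_force: [-0.1, 0.2, -1.6]
opening: 0.0186
```

Emit:
{"api": "jog_arm", "payload": {
  "moves": [
    [0,30,0,0,0,0],
    [0,40,0,0,0,0],
    [0,40,0,0,0,0],
    [0,40,0,0,0,0],
    [0,25,0,0,0,0],
    [0,12,0,0,0,0],
    [0,6,0,0,0,0],
    [0,0,0,0,0,0],
    [0,3,0,0,0,0],
    [0,2,0,0,0,0],
    [0,0,0,0,0,0],
    [0,0,0,0,0,0]
  ]
}}

```text
t: 19.25
tool_pos: [0.4378, 0.3226, 0.0119]
tool_rot: [-1.569, -0.08, 0.078]
contact_force: [-0.8, 0.9, -2.4]
opening: 0.0184
```

Emit:
{"api": "jog_arm", "payload": {
  "moves": [
    [0,2,0,0,0,0],
    [0,0,0,0,0,0],
    [0,1,0,0,0,0],
    [0,0,0,0,0,0],
    [0,0,0,0,0,0]
  ]
}}

```text
t: 19.75
tool_pos: [0.4375, 0.3225, 0.0087]
tool_rot: [-1.569, -0.079, 0.079]
contact_force: [-1.0, -0.9, 1.5]
opening: 0.0188
```

The force has turned upward, so the rod is in bench contact. Releasing and withdrawing.

Emit:
{"api": "jog_arm", "payload": {
  "moves": [
    [0,0,0,0,0,0],
    [0,0,0,0,0,0],
    [0,0,0,0,0,0],
    [0,0,0,0,0,0],
    [0,0,0,0,0,0],
    [0,0,0,0,0,0],
    [0,0,0,0,0,0],
    [0,0,0,0,0,0]
  ],
  "grip": 60
}}

```text
t: 20.55
tool_pos: [0.4374, 0.3223, 0.0083]
tool_rot: [-1.569, -0.079, 0.079]
contact_force: [-0.0, -0.7, 0.9]
opening: 0.0597
```

Emit:
{"api": "jog_arm", "payload": {
  "moves": [
    [0,-10,0,0,0,0],
    [0,-20,0,0,0,0],
    [0,-30,0,0,0,0],
    [0,-40,0,0,0,0],
    [0,-40,0,0,0,0],
    [0,-40,0,0,0,0],
    [0,0,30,0,0,0],
    [0,0,30,0,0,0],
    [0,0,30,0,0,0],
    [0,0,30,0,0,0],
    [0,0,0,0,0,0],
    [0,0,0,0,0,0]
  ]
}}

```text
t: 21.75
tool_pos: [0.4252, 0.442, 0.1887]
tool_rot: [-1.57, -0.08, 0.079]
contact_force: [0.1, -1.1, 0.0]
opening: 0.0603
```

```bash
python3 - <<'E'
from h import *
o=ctrl.get_obs();print(o["t"],o["tool_pos"],o["contact_force"],o["opening"])
a=ctrl.get_image("top");b=ctrl.get_image("side")
p=blob(a,(18,90,60),(36,255,255),(255,158,278,200));print(len(p),plane("top",p.mean(0),.086))
p=blob(a,(100,110,40),(128,255,255),(308,152,330,185));print(len(p),plane("top",p.mean(0),.086))
p=blob(b,(0,150,60),(8,255,255),(185,100,240,145));r=cv2.minAreaRect(p.astype(np.float32));print(len(p),r)
cv2.imwrite("pics/c9.png",np.hstack([cv2.resize(a[80:300,130:350,::-1],(400,400)),cv2.resize(b[60:280,170:390,::-1],(400,400))]))
E
```

```text
21.75 [0.4252 0.442  0.1887] [ 0.0904 -1.0566  0.049 ] 0.06033508376042134
35 [0.6266 0.0492 0.086 ]
30 [ 0.6884 -0.0948  0.086 ]
327 ((210.16726684570312, 121.13523864746094), (10.260661125183105, 31.975080490112305), 72.6459732055664)
```

View pics/c9.png

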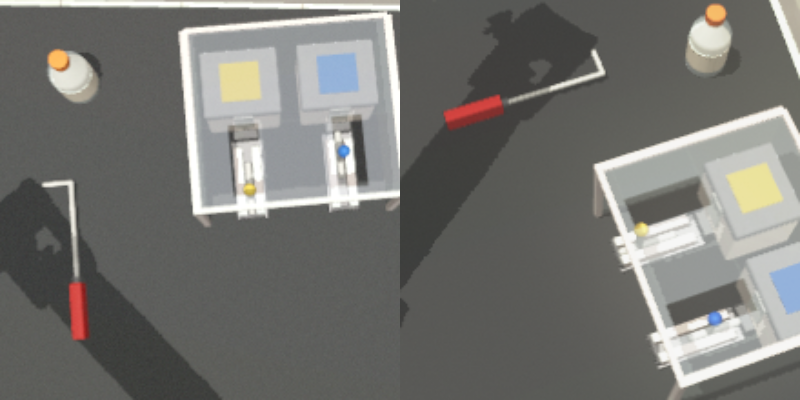

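The rod lies flat on the bench (handle at crop (78,310)), the gripper is clear, yellow is out (250,189), and blue is unchanged (343,151). Handing in.

```bash
python3 -c "
from station import ctrl
print(ctrl.finish_job())"
```

```text
the job is handed in; nothing more can be done
None
```

The yellow bolt is pulled out to its end stop and the hooked rod is back flat on the bench, released. I handed the job in just after 21.8 s; it reported no verdict.

**What I did:** I gripped the red handle, carried the rod over the shield, and brought the hook in low from the front behind the yellow post. I pulled along the bolt's axis, then unhooked and laid the rod back near where it started.

**Last checks:**
- **Yellow bolt:** its ball moved 42 mm from where it started, and it stayed out after unhooking. At the end of the pull the force rose to about 13 N while the arm stood still, which points to the end stop.
- **Blue bolt:** its ball did not move in the images.
- **Rod and robot:** the rod lies flat in both views, and the gripper is about 180 mm above the bench, away from everything. The robot kept outside the shield throughout.

**Disagreements:**
- **Yellow post position:** my first triangulation gave an impossible ball height of 107 mm instead of 86 mm, because the side view caught only part of the ball. I used the top view at the known height instead; the ball spacing then came out at 149.5 mm against the stated 150 mm.
- **Rod line while lifted:** the one fit I ran came out wrong because the leg got mixed into it. I judged the rod's alignment from the pictures after that.

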